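# Reset the length stop of a sawing board and lay the batten up to it

### The job

The next piece is to be sawn one hole longer: squeeze the two spring buttons of the sawing board's length stop together and slide its sleeve away from the saw slot until both buttons snap out through the next pair of holes. Then lay the long loose pine batten flat on the board along the fence, touching the fence and with its end up against the stop plate, ready to saw. Go slowly and feel for the catch and the stop: never drag or push the sleeve hard against the locked buttons, and leave the other tools lying where they are.

Things in the scene. Friction and masses are not known exactly. Their poses are not given: they have to be found in the camera images.
- saw_board: Pale wooden sawing board fixed to the bench, 130 (its x) x 410 (its y) x 18 mm, turned up to 9 degrees against the world. Origin: centre of its underside, z up. Toward -y (robot's right): fence and 3 mm saw slot (y = -115 mm). Toward +y (left): the length stop, sliding along y, its tube axis at x = 0, 48 mm above the bench, held by a bracket at y = 186 to 203 mm, 69 mm high.
- fence_end (a point): Left (+y) lower end of the fence's working face, on the board's top (board x +22.5, y -50, z 18 mm). The wooden fence runs from here 138 mm to the board's -y, is 22 mm thick toward +x and only 15 mm high above the board; its face looks to the board's -x (to the robot). No fence stands beside the sleeve. The batten belongs on the board in front of it.
- stop_sleeve: Aluminium square sleeve of the length stop, 32 mm wide and high, 150 mm long, wall 2 mm, grippy rough-blasted sides, over a fixed inner tube. Origin: on the tube axis in the working face of the stop plate (44 mm wide, 4 mm thick, 4 to 50 mm above the board's top) at its -y end, facing -y; axes as the board's. It extends to +y from there and slides along y; free, it rubs with 3 to 8 N.
- buttons (a point): Point on the tube axis midway between the two snap buttons; fixed to the board, it does not move with the sleeve. The buttons are 14 mm round domed steel pins pointing along the board's -x and +x from here; at rest each tip is 22 mm from this point, 6 mm proud of the sleeve's side. In a hole they lock the sleeve with about 1 mm of play.
- inner_tube: Fixed steel tube, 25 mm square, that carries the buttons; same origin and axes as saw_board. In each side the sleeve has three 15.5 mm holes, hand-drilled 35 to 50 mm apart; the buttons start in the middle pair. The wanted pair is nearer the stop plate: it arrives as the sleeve moves to the board's +y. Past it the sleeve runs some 15 mm on to its end. 
- button_front (a joint): Travel (m) of the button on the board's -x side: 0 fully out, 0.006 flush with the sleeve's side, 0.008 under its wall, 0.0085 at its end. Spring 4.5 N at rest, 9 N under the wall. Squeezed flush between finger pads (grip 18 to 25 N), the domes ride under the wall at a pull of 8 to 22 N; then they rub along inside and spring out by themselves at the next holes, stopping the sleeve dead.
- button_back (a joint): The same for the button on the board's +x side.
- batten: Loose pine batten, 45 (its x) x 160 (its y) x 38 mm (z), 0.11 to 0.2 kg, lying on the bench right of the board, roughly pointing away from the robot. Origin: centre of the underside. In place it rests on the board's top, length along the board's y (either way round), centre line at board x = 0, its +y end at the stop plate; it stands 23 mm higher than the fence.
- tape_measure: Yellow tape measure, 36 x 72 x 66 mm, standing to the left in front of the board; leave it alone.
- pliers: Red-handled pliers, 164 x 63 x 13 mm, in front of the board; leave them alone.
- screw_box: Carton of screws, 61 x 90 x 46 mm, behind the board; leave it alone.

How it is judged (in metres and radians):
On the way:
1. The sleeve stands at the next hole out and both buttons have snapped fully out through it (y of stop_sleeve in the frame of saw_board between 0.005 and 0.034 m and value of joint each of button_front, button_back below 0.0015 m), for 0.2 s.
At the end, for the whole second after the job is handed in: Both buttons are fully out (within 1.5 mm) in the pair of holes next nearer the stop plate; the batten lies flat on the board, along the fence within 0.03 rad, with gaps of at most 2.5 mm to the fence and to the stop plate, at rest (all of step 1 and y of batten in the frame of stop_sleeve between -0.0825 and -0.078 m and x of batten in the frame of saw_board between -0.0025 and 0.002 m and z of batten in the frame of saw_board between 0.016 and 0.02 m and angle between the y axis of batten and the y axis of saw_board, either way round below 0.03 rad and angle between batten's own z axis and vertical below 0.05 rad and linear speed of batten below 0.01 m/s); the robot touches nothing.
It fails at once if the sleeve is dragged or pushed against the buttons with more than 28 N (contact force between inner_tube and stop_sleeve above 28 N).
It fails at once if the tape measure, pliers or screw carton is moved by more than 2 cm (distance of any of tape_measure, pliers, screw_box from where it was at the start of the episode above 0.02 m).
It also fails if it takes over 48 s, if anything falls off the work surface, if the arm or the gripper's body presses on something with over 40 N, if the wrist force passes 120 N, or if a joint passes its speed limit or range.

### The arm

A 7-joint arm with a two-finger parallel gripper is mounted at the origin on a cart in front of the work surface, level with it; the furniture and walls round the work are solid. World frame = base frame: x ahead of the robot, y to its left, z up, the work surface at z = 0. Lengths are in mm, angles in rad, forces in N, time in s.
With the tool pointing down it reaches from about 350 to 900 mm from the base axis. Payload 19.9 kg.
Tool frame: the origin (TCP) lies at the very end of the fingers, on their centre line; the grasp point (between the pads) lies 19 mm behind it; z points along the fingers, y is the line along which they close (so a half turn about z gives the same grasp; the last joint's range is limited). The gripper opens to 94 mm and grips with 3 to 60 N. Pads are 16 mm wide; open, the fingers measure 119 mm over their backs; the gripper's body (75 mm by 177 mm) begins 78 mm behind the grasp point.
Start: joints at [-1.351, 0.417, -0.01, 1.614, 0.005, 1.111, -0.053], TCP at [161.753, 603.684, 205.425] pointing down, gripper open.
Joint ranges: [-2.81, 2.81], [-0.39, 2.02], [-1.27, 1.25], [0.06, 2.57], [-1.19, 4.33], [0.19, 2], [-2.82, 2.82]. Speed limits (rad/s): [1.89, 1.89, 2.39, 2.39, 3.01, 3.01, 3.01].

### API

Orientations are given as a unit quaternion [w, x, y, z].
In Python, from workcell import env, optics gives the robot as it stands (env), with the cameras (optics).
- The arm moves only by the shell command python3 drive.py 'ROWS' [FORCE]. ROWS is a JSON list of rows, 1 to 10 of them, each of 7 numbers: the finger opening in mm, then dx, dy, dz in normalised numbers (1 is 600 mm), then a rotation vector rx, ry, rz in a scale on which 1.0 is 4 rad; each row is the pose to reach, as a shift and turn from the pose commanded when the command began, along the tool's axes at that moment; what a row does not reach only later rows make up. A row lasts 1/12 s, in which the tool goes at most 41.7 mm and 0.125 rad, less where a joint would pass 70% of its speed; a pose out of reach is approached as far as the arm can. The fingers move at their own pace and stop on an object; FORCE is the grip in N (left out, the last holds). Time passes only in rows, so rows that do not move let the fingers close. It prints the time, the measured TCP pose, the force, the opening and the grip force at its end. Input that does not fit is refused with a message, and nothing moves.
- env.sense(): the state, without advancing time (a new reading comes with each control period).
- optics.get_image(name): name is "scene" or "top"; returns the picture (400x640x3 uint8, red, green, blue); there is no depth.
- optics.camera_info(name): a dict with "fovy" (degrees; the focal length in pixels is half the picture's height over the tangent of half this angle, whatever the lens; pixels are square), "cx", "cy" (the principal point, pixels), "R" (3x3) and "t" (3): a world point X has camera coordinates R X + t. Camera axes: x right, y down, z forward; pixel columns grow to the right and rows downward; lengths in mm; the calibration is good to about 2 mm. A picture is of the moment at which its call begins. camera_info takes no time and is no camera call.
- env.finish_job(): hands the job in; it is judged then, once.
The state is a dict: "time": time; "joint_positions": joint angles; "joint_velocities": joint speeds; "tau": joint torques, N m; "ee_pos": TCP position; "tcp_rot": TCP orientation; "contact_force": force on the tool from outside, world axes, zero at the start; "moment": the same for the moment, N m; "grip_width": finger opening in mm; "grip_force": force on a finger pad.
Only numpy, scipy, OpenCV 4.12 (cv2) and the standard library are available. Lean on these libraries where they do the work, as an engineer would, in place of code of your own. Each camera call takes 0.05 s, during which the arm holds its last target. There are 200 camera calls.

## Working session

There is one attempt and no reset: what is moved stays moved. The work goes in short steps, Python scripts to look and compute and a shell command to move; the robot and the scene stay as the last step left them, time stands still between calls to the robot, and variables do not carry over. Pictures are saved under pics/ and viewed, at most 10 in all, crops included, and the job is handed in when it is done.

```bash
ls; mkdir -p pics; python3 - <<'E'
from workcell import env, optics
import cv2
for n in("scene","top"):
    cv2.imwrite(f"pics/{n}0.png",optics.get_image(n)[:,:,::-1]); print(optics.camera_info(n))
print(env.sense())
E
```

```text
drive.py
pics
workcell.py
{'fovy': 48.70604111030487, 'cx': 315.93782075259696, 'cy': 205.19656564760754, 'R': array([[ 0.69121095, -0.72262294,  0.00659581],
       [-0.49275303, -0.47797043, -0.72714422],
       [ 0.5286037 ,  0.49935994, -0.68645304]]), 't': array([-410.03705778,  322.90109151, 1242.28819421])}
{'fovy': 47.764876483027805, 'cx': 309.66828898803914, 'cy': 200.3818825470622, 'R': array([[-0.0131549 , -0.99991108, -0.00218448],
       [-0.99897904,  0.01323701, -0.04319335],
       [ 0.04321842,  0.00161405, -0.99906434]]), 't': array([ -10.36631546,  554.20501843, 1400.7252833 ])}
{'time': 0.1, 'joint_positions': array([-1.35048616,  0.41790227, -0.01031111,  1.61411264,  0.0046941 ,
        1.1106906 , -0.05299696]), 'joint_velocities': array([-0.00128189, -0.0012824 ,  0.00082559, -0.00303306,  0.00171375,
        0.00086843, -0.00086524]), 'tau': array([ 2.28312478e-03, -8.52587843e+01,  6.41229227e-01, -4.26703084e+01,
       -4.88198921e-02,  1.62870856e-02,  1.92854100e-05]), 'ee_pos': array([161.68519826, 603.37415038, 204.89586478]), 'tcp_rot': array([-3.28828611e-05,  1.30523677e-01,  9.91445043e-01, -5.43481208e-04]), 'contact_force': array([ 0.16265077, -0.48044268, -0.12650776]), 'moment': array([-0.0193393 ,  0.0363675 , -0.01766139]), 'grip_force': 0.0, 'grip_width': 94.23020481873768}
```

View pics/scene0.png

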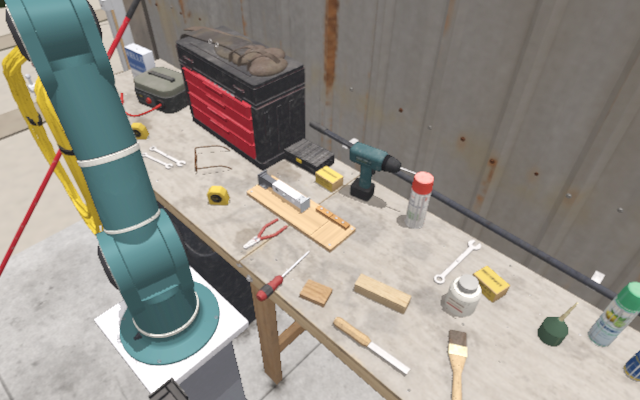

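View pics/top0.png

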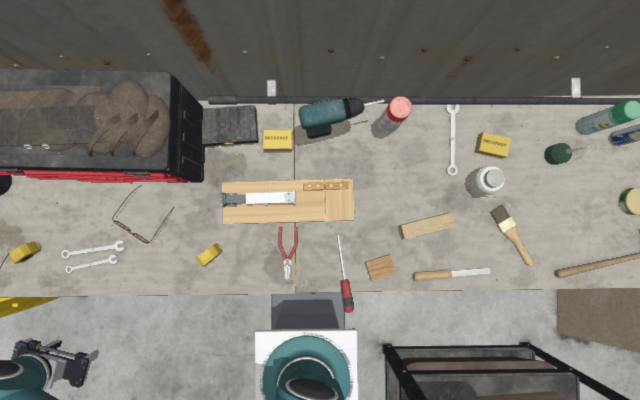

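```bash
python3 - <<'E'
import cv2
a=cv2.imread("pics/top0.png")
r=lambda c,k:cv2.resize(c,None,fx=k,fy=k,interpolation=cv2.INTER_CUBIC)
u=r(a[174:226,216:360],5.5);v=r(a[205:245,390:464],7)
import numpy as np
w=np.zeros((u.shape[0]+v.shape[0],800,3),np.uint8);w[:u.shape[0],:u.shape[1]]=u;w[u.shape[0]:,:v.shape[1]]=v
cv2.imwrite("pics/topc.png",w);print(w.shape,u.shape)
s=cv2.imread("pics/scene0.png")
cv2.imwrite("pics/scenec.png",r(s[165:320,240:420],4.4)[:600,:800]);
E
```

```text
(566, 800, 3) (286, 792, 3)
```

View pics/topc.png

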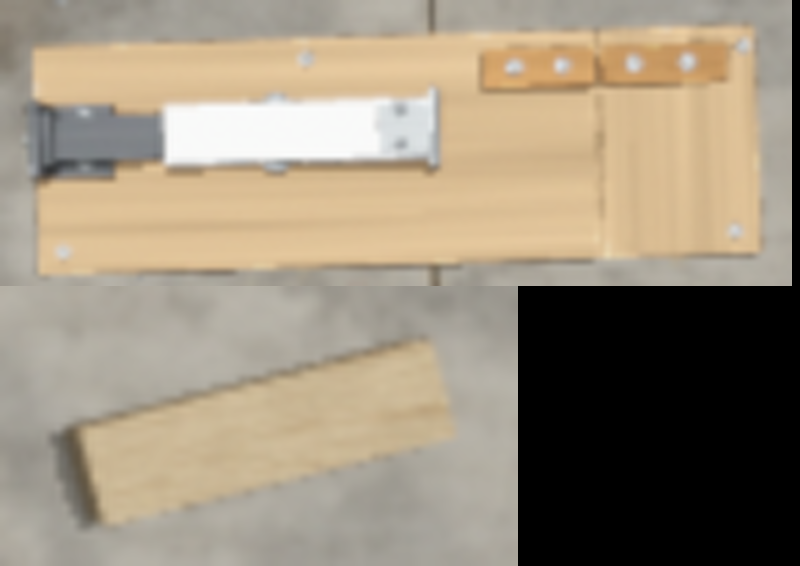

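View pics/scenec.png

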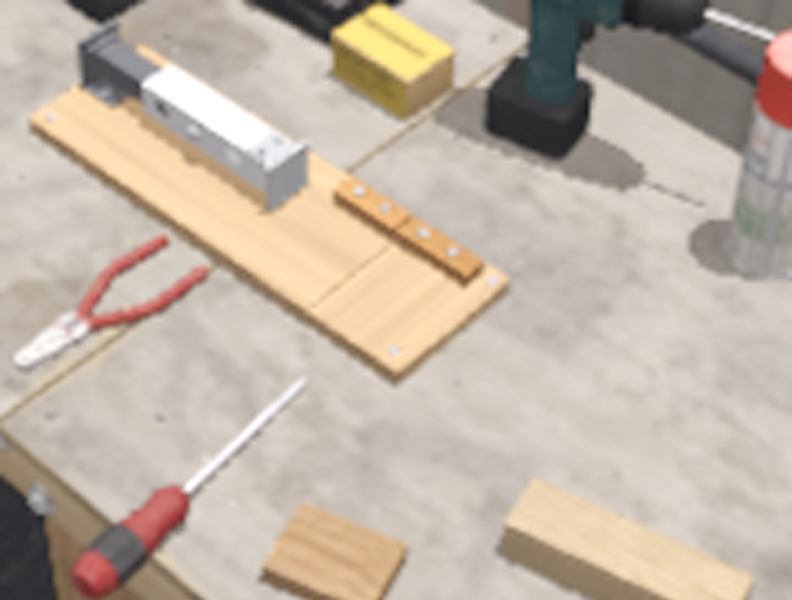

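```bash
cat > h.py <<'E'
import numpy as np
from workcell import env, optics
from scipy.optimize import least_squares
def cam(n):
    c=optics.camera_info(n);f=200/np.tan(np.radians(c["fovy"]/2));return c["R"],c["t"],f,c["cx"],c["cy"]
def proj(n,X):
    R,t,f,cx,cy=cam(n);p=np.atleast_2d(X)@R.T+t;return p[:,:2]/p[:,2:]*f+[cx,cy]
def ray(n,uv,z):
    R,t,f,cx,cy=cam(n);d=R.T@np.array([(uv[0]-cx)/f,(uv[1]-cy)/f,1]);o=-R.T@t;return o+d*(z-o[2])/d[2]
def place(p,L):
    c,s=np.cos(p[2]),np.sin(p[2]);L=np.atleast_2d(L).astype(float);return np.c_[p[0]+c*L[:,0]-s*L[:,1],p[1]+s*L[:,0]+c*L[:,1],L[:,2]]
def fit(obs,p0):  # obs: (cam, uv, local xyz)
    g=lambda p:np.concatenate([(proj(n,place(p,L))[0]-uv) for n,uv,L in obs])
    r=least_squares(g,p0);return r.x,r.fun.reshape(-1,2)
E
cat > m.py <<'E'
from h import *
A=lambda u,v:((u+.5)/5.5-.5+216,(v+.5)/5.5-.5+174)
B=lambda u,v:((u+.5)/7-.5+390,(v-286+.5)/7-.5+205)
S=lambda u,v:((u+.5)/4.4-.5+240,(v+.5)/4.4-.5+165)
T=[("top",A(33,46),(65,205,18)),("top",A(754,27),(65,-205,18)),("top",A(762,254),(-65,-205,18)),("top",A(40,274),(-65,205,18)),("top",A(482,88),(22.5,-50,33)),("top",A(728,82),(22.5,-188,33))]
Q=[("scene",S(30,120),(-65,205,18)),("scene",S(397,370),(-65,-205,18)),("scene",S(508,278),(65,-205,18))]
for o in(T,Q,T+Q):
    p,e=fit(o,[600,50,0]);print(p.round(3),e.round(2).tolist())
def loc(X):
    c,s=np.cos(p[2]),np.sin(p[2]);d=X[:2]-p[:2];return (c*d[0]+s*d[1],-s*d[0]+c*d[1])
for k,uv,z in(("btn back",(275,97),48),("btn front",(275,168),48),("plate top far",(438,88),68),("plate near",(438,168),68),("sleeve end",(163,105),64),("",(163,168),64)):
    X=ray("top",A(*uv),z);print(k,X.round(1),np.round(loc(X),1))
for uv in((262,210),(305,150)):pass
b=[("top",B(78,428),(22.5,80,38)),("top",B(430,339),(22.5,-80,38)),("top",B(455,437),(-22.5,-80,38)),("top",B(103,526),(-22.5,80,38))]
q,e=fit(b,[550,-400,0.3]);print("bat",q.round(3),e.round(2).tolist())
E
python3 m.py
```

```text
[5.5625e+02 5.0674e+01 2.2000e-02] [[-0.21, -0.56], [-0.01, -1.74], [0.18, -1.35], [-0.36, -0.33], [0.2, 2.21], [0.2, 1.72]]
[5.55908e+02 4.98280e+01 1.80000e-02] [[-0.67, -0.8], [0.11, 0.52], [0.5, -0.05]]
[5.56187e+02 5.05250e+01 2.10000e-02] [[-0.14, -0.61], [0.06, -1.65], [0.21, -1.25], [-0.34, -0.39], [0.26, 2.25], [0.26, 1.81], [-0.84, -0.81], [0.21, 0.28], [0.47, -0.34]]
btn back [582.2 116.4  48. ] [27.4 65.3]
btn front [542.8 116.7  48. ] [-12.   66.5]
plate top far [584.6  25.2  68. ] [ 27.9 -25.9]
plate near [540.9  25.7  68. ] [-15.8 -24.5]
sleeve end [577.6 176.2  64. ] [ 24.  125.2]
 [543.  176.5  64. ] [-10.5 126.2]
bat [ 4.71191e+02 -3.77800e+02  2.33000e-01] [[-0.22, -0.12], [0.04, -0.16], [0.25, 0.11], [-0.08, 0.17]]
```

```bash
cat >> m.py <<'E'
print("---- mech only")
M=[("top",A(275,97),(22,66,48)),("top",A(275,168),(-22,66,48)),("top",A(438,88),(22,-25,68)),("top",A(438,168),(-22,-25,68)),T[4],T[5]]
p,e=fit(M,[560,50,.02]);print(p.round(3),e.round(2).tolist())
import cv2
s=cv2.imread("pics/scene0.png")
k=6;c=cv2.resize(s[165:260,250:383],None,fx=k,fy=k,interpolation=cv2.INTER_CUBIC)
P=[(22,-25,22),(-22,-25,22),(22,-25,68),(-22,-25,68),(-22,66,48),(-16,125,64),(-16,125,32),(22.5,-50,33),(22.5,-50,18),(22.5,-188,33),(-65,-205,18),(65,-205,18),(-65,205,18),(65,205,18)]
for uv in proj("scene",place(p,P)):
    uv=tuple(int(i) for i in ((uv-[250,165]+.5)*k-.5)); cv2.drawMarker(c,uv,(255,0,255),cv2.MARKER_CROSS,9,1)
cv2.imwrite("pics/ov.png",c)
E
python3 m.py | sed -n '/----/,$p'
```

```text
---- mech only
[5.63072e+02 5.08080e+01 1.30000e-02] [[-0.24, -0.67], [0.07, 0.83], [-0.29, -0.24], [0.06, -0.17], [0.2, 0.15], [0.21, 0.09]]
```

View pics/ov.png

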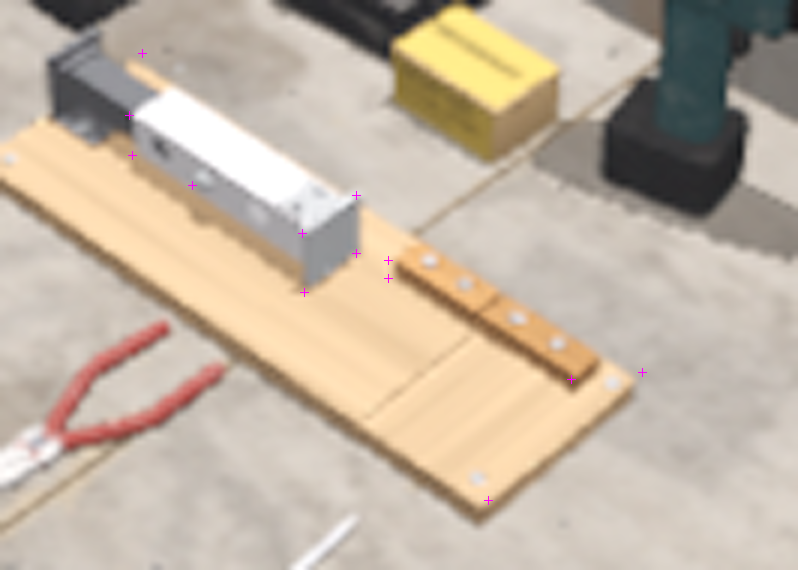

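```bash
cat >> m.py <<'E'
print("==== both")
C=lambda u,v:((u+.5)/6-.5+250,(v+.5)/6-.5+165)
ys=-25
N=[("scene",C(357,202),(22,ys,68)),("scene",C(303,238),(-22,ys,68)),("scene",C(306,290),(-22,ys,22)),("scene",C(357,252),(22,ys,22)),("scene",C(134,121),(-16,ys+150,64)),("scene",C(398,262),(22.5,-50,33)),("scene",C(574,377),(22.5,-188,33))]
for o in(M,N,M+N):
    p,e=fit(o,[560,50,.02]);print(p.round(3),e.round(1).tolist())
D=[("scene",C(480,510),(-65,-205,18)),("scene",C(633,384),(65,-205,18)),("scene",S(30,120),(-65,205,18))]
for o in(T[:4],D,T[:4]+D):
    p,e=fit(o,[560,50,.02]);print("board",p.round(3),e.round(1).tolist())
E
python3 m.py | sed -n '/====/,$p'
```

```text
==== both
[5.63072e+02 5.08080e+01 1.30000e-02] [[-0.2, -0.7], [0.1, 0.8], [-0.3, -0.2], [0.1, -0.2], [0.2, 0.2], [0.2, 0.1]]
[5.62943e+02 4.86920e+01 2.10000e-02] [[0.3, -0.8], [0.4, -0.4], [0.2, 0.7], [0.4, 0.6], [-0.5, -0.5], [-1.1, -0.1], [0.3, 0.4]]
[5.63213e+02 4.99690e+01 1.60000e-02] [[0.0, -0.6], [0.4, 0.9], [-0.0, -0.3], [0.4, -0.2], [0.4, 0.1], [0.4, -0.2], [0.1, -1.0], [0.2, -0.6], [-0.1, 0.5], [0.2, 0.4], [-0.6, -0.8], [-1.3, -0.2], [-0.1, 0.3]]
board [5.53153e+02 5.04020e+01 1.50000e-02] [[0.0, -0.1], [0.3, -0.3], [0.1, 0.2], [-0.4, 0.2]]
board [5.54248e+02 4.80600e+01 1.10000e-02] [[0.0, 0.4], [0.4, -0.0], [-0.5, -0.6]]
board [5.53576e+02 4.96020e+01 1.40000e-02] [[0.3, -0.2], [0.5, -0.4], [0.4, 0.0], [-0.2, 0.0], [-0.3, 0.2], [0.0, -0.3], [-1.0, -0.6]]
```

```bash
cat > go.py <<'E'
import sys,numpy as np
from workcell import env, optics
from scipy.spatial.transform import Rotation as Ro
x,y,z,yaw=map(float,sys.argv[1:5])  # yaw: heading of tool y axis
s=env.sense();R=Ro.from_quat(np.roll(s["tcp_rot"],-1)).as_matrix()
h=np.array([np.cos(yaw),np.sin(yaw),0]);G=np.c_[np.cross(h,[0,0,-1]),h,[0,0,-1]]
print("d",(R.T@(np.array([x,y,z])-s["ee_pos"])).round(2),"rv",Ro.from_matrix(R.T@G).as_rotvec().round(4),"| y-heading",np.arctan2(R[1,1],R[0,1]).round(4),"j",s["joint_positions"].round(2))
E
python3 go.py 562 116 130 0.016; python3 go.py 562 116 130 3.1576
```

```text
d [-512.81 -367.08   75.33] rv [-9.000e-04  8.000e-04  1.293e+00] | y-heading 1.309 j [-1.35  0.42 -0.01  1.61  0.    1.11 -0.05]
d [-512.81 -367.08   75.33] rv [-8.0000e-04 -1.0000e-03 -1.8486e+00] | y-heading 1.309 j [-1.35  0.42 -0.01  1.61  0.    1.11 -0.05]
```

Careful with the scale: shifts go in shares of 600 mm and turns go in shares of 4 rad. That gives: -512.8 mm / 600 = -0.8547, -256 mm / 600 = -0.4267, 0.65 rad / 4 = 0.1625.

```bash
python3 drive.py '[[94,-0.4267,-0.305,0.0333,0,0,0.1625],[94,-0.8547,-0.6117,0.05,0,0,0.3233],[94,-0.8547,-0.6117,0.05,0,0,0.3233],[94,-0.8547,-0.6117,0.05,0,0,0.3233],[94,-0.8547,-0.6117,0.05,0,0,0.3233],[94,-0.8547,-0.6117,0.05,0,0,0.3233],[94,-0.8547,-0.6117,0.05,0,0,0.3233],[94,-0.8547,-0.6117,0.05,0,0,0.3233],[94,-0.8547,-0.6117,0.05,0,0,0.3233],[94,-0.8547,-0.6117,0.05,0,0,0.3233]]'; python3 go.py 562 116 130 0.016
```

```text
time: 0.93
ee_pos: [426.7, 280.3, 185.4]
tcp_rot: [-0.0, 0.688, 0.726, 0.0]
contact_force: [1.1, 1.5, 0.0]
grip_width: 93.8
grip_force: 0.0
d [-171.24  126.37   55.37] rv [-0.     -0.0001  0.0371] | y-heading 0.0531 j [-0.97  0.25  0.39  1.93 -0.11  0.99 -0.48]
```

To row units: -171 mm / 600 = -0.285, -150 mm / 600 = -0.25, 0.037 rad / 4 = 0.0093.

```bash
python3 drive.py '[[94,-0.0667,0.0533,0.01,0,0,0.0093],[94,-0.1333,0.1033,0.02,0,0,0.0093],[94,-0.2,0.1533,0.03,0,0,0.0093],[94,-0.25,0.1867,0.0433,0,0,0.0093],[94,-0.285,0.21,0.0667,0,0,0.0093],[94,-0.285,0.21,0.0667,0,0,0.0093],[94,-0.285,0.21,0.0667,0,0,0.0093],[94,-0.285,0.21,0.0667,0,0,0.0093]]'; python3 go.py 562 116 29 0.016
```

```text
time: 1.6
ee_pos: [561.5, 118.7, 145.0]
tcp_rot: [-0.0, 0.7, 0.715, -0.001]
contact_force: [-0.0, 1.0, -0.4]
grip_width: 94.2
grip_force: 0.0
d [ -2.68   0.56 115.95] rv [-0.0011  0.0005  0.0051] | y-heading 0.0211 j [-0.62  0.42  0.46  1.81 -0.22  0.96 -0.05]
```

```bash
python3 - <<'E'
from h import *
import cv2
r=lambda n,a,b,c,d,k:cv2.resize(optics.get_image(n)[a:b,c:d,::-1],None,fx=k,fy=k,interpolation=cv2.INTER_CUBIC)
v=r("scene",165,260,250,383,6);cv2.imwrite("pics/hover.png",v)
E
```

```text
(no output)
```

View pics/hover.png

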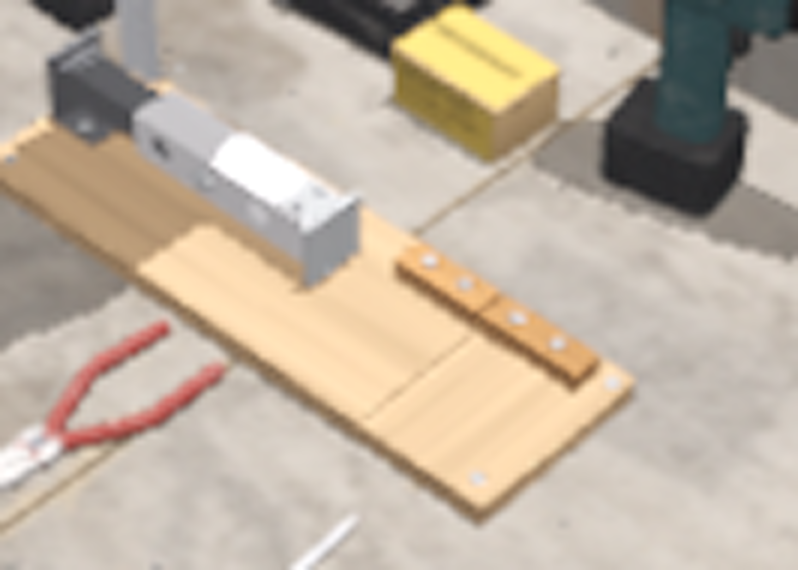

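```bash
python3 - <<'E'
from h import *
C=lambda u,v:((u+.5)/6-.5+250,(v+.5)/6-.5+165)
p=np.array([563.1,50,.016])
for k,uv,x in(("rear hole",(160,147),-16),("btn?",(208,182),-20),("front hole",(257,213),-16),("plate near mid",(304,265),-22),("sleeve end mid",(135,138),-16)):
    r=least_squares(lambda q:(proj("scene",place(p,(x,q[0],q[1])))[0]-C(*uv)),[50,48]);print(k,r.x.round(1))
r=[ray("top",((275+.5)/5.5-.5+216,(v+.5)/5.5-.5+174),48).round(1) for v in(97,168)];print(r)
E
```

```text
rear hole [100.   54.6]
btn? [55.1 57.1]
front hole [19.  52.7]
plate near mid [-24.5  43.9]
sleeve end mid [122.2  48.4]
[array([582.2, 116.4,  48. ]), array([542.8, 116.7,  48. ])]
```

To row units: 115 mm / 600 = 0.1917, 100 mm / 600 = 0.1667.

```bash
python3 go.py 562 116.5 29 0.016;python3 drive.py '[[94,-0.0008,0.0008,0.0667,0,0,0],[94,-0.0008,0.0008,0.125,0,0,0],[94,-0.0008,0.0008,0.1667,0,0,0],[60,-0.0008,0.0008,0.1917,0,0,0],[56,-0.0008,0.0008,0.1917,0,0,0],[54,-0.0008,0.0008,0.1917,0,0,0]]' 3;  python3 go.py 562 116.5 29 0.016
```

```text
d [ -3.3    0.66 116.34] rv [-0.0006 -0.0001  0.0068] | y-heading 0.0228 j [-0.62  0.42  0.46  1.81 -0.22  0.96 -0.05]
time: 2.15
ee_pos: [561.9, 119.6, 30.8]
tcp_rot: [-0.0, 0.699, 0.715, -0.0]
contact_force: [0.2, 0.3, 0.7]
grip_width: 77.2
grip_force: 0.0
d [-3.08  0.05  1.78] rv [-0.0006 -0.0001  0.0077] | y-heading 0.0237 j [-0.57  0.58  0.39  1.88 -0.32  0.74  0.03]
```

To row units: -3 mm / 600 = -0.005, 1.5 mm / 600 = 0.0025, 0.007 rad / 4 = 0.0018.

```bash
python3 drive.py '[[54,-0.0033,0,0.0025,0,0,0.0018],[46,-0.005,0,0.0025,0,0,0.0018],[40,-0.005,0,0.0025,0,0,0.0018],[40,-0.005,0,0.0025,0,0,0.0018],[40,-0.005,0,0.0025,0,0,0.0018],[40,-0.005,0,0.0025,0,0,0.0018],[40,-0.005,0,0.0025,0,0,0.0018],[40,-0.005,0,0.0025,0,0,0.0018]]' 3;  python3 go.py 562 116.5 29 0.016
```

```text
time: 2.82
ee_pos: [563.1, 115.5, 29.3]
tcp_rot: [0.0, 0.702, 0.712, 0.001]
contact_force: [4.3, 0.9, 2.8]
grip_width: 42.6
grip_force: 3.0
d [ 1.05 -1.05  0.32] rv [ 0.0013 -0.0002 -0.001 ] | y-heading 0.015 j [-0.56  0.59  0.39  1.88 -0.32  0.74  0.03]
```

To row units: 1.5 mm / 600 = 0.0025, 1 mm / 600 = 0.0017.

```bash
python3 drive.py '[[40,0,0.0017,0,0,0,0],[40,0,0.0025,0,0,0,0],[40,0,0.0025,0,0,0,0],[40,0,0.0025,0,0,0,0]]' 3;  python3 drive.py '[[30,0,0,0,0,0,0],[30,0,0,0,0,0,0],[30,0,0,0,0,0,0],[30,0,0,0,0,0,0],[30,0,0,0,0,0,0]]' 12; python3 go.py 562 116.5 29 0.016
```

```text
time: 3.15
ee_pos: [563.6, 115.4, 28.8]
tcp_rot: [-0.0, 0.702, 0.712, -0.0]
contact_force: [-1.7, -0.0, 2.3]
grip_width: 42.9
grip_force: 3.0
time: 3.57
ee_pos: [563.6, 115.4, 28.8]
tcp_rot: [-0.0, 0.702, 0.712, -0.0]
contact_force: [-2.2, 0.9, 1.8]
grip_width: 31.8
grip_force: 12.0
d [ 1.11 -1.59 -0.19] rv [-0.0006  0.0001 -0.001 ] | y-heading 0.015 j [-0.56  0.59  0.39  1.88 -0.32  0.74  0.03]
```

To row units: 2 mm / 600 = 0.0033, 1.5 mm / 600 = 0.0025.

```bash
python3 drive.py '[[30,0,0,0,0,0,0],[30,0,0,0,0,0,0],[30,0.0008,0,0,0,0,0],[30,0.0017,0,0,0,0,0],[30,0.0025,0,0,0,0,0],[30,0.0033,0,0,0,0,0]]' 22;python3 drive.py '[[30,0.0008,0,0,0,0,0],[30,0.0017,0,0,0,0,0]]'
```

```text
time: 4.07
ee_pos: [563.6, 116.0, 28.8]
tcp_rot: [0.0, 0.702, 0.712, -0.001]
contact_force: [-3.4, -7.2, 1.9]
grip_width: 31.8
grip_force: 22.0
time: 4.23
ee_pos: [563.6, 116.9, 28.8]
tcp_rot: [0.0, 0.702, 0.712, -0.001]
contact_force: [-4.3, -6.9, 0.8]
grip_width: 32.0
grip_force: 22.0
```

```bash
python3 drive.py '[[30,0.0008,0,0,0,0,0],[30,0.0017,0,0,0,0,0],[30,0.0017,0,0,0,0,0]]';python3 drive.py '[[30,0.0008,0,0,0,0,0],[30,0.0017,0,0,0,0,0],[30,0.0017,0,0,0,0,0]]';python3 drive.py '[[30,0.0008,0,0,0,0,0],[30,0.0017,0,0,0,0,0],[30,0.0017,0,0,0,0,0]]'
```

```text
time: 4.48
ee_pos: [563.6, 117.5, 28.7]
tcp_rot: [0.0, 0.702, 0.712, -0.001]
contact_force: [-3.4, -9.9, 1.9]
grip_width: 31.6
grip_force: 22.0
time: 4.73
ee_pos: [563.6, 118.2, 28.7]
tcp_rot: [0.001, 0.702, 0.712, -0.001]
contact_force: [-3.5, -10.6, 2.5]
grip_width: 31.7
grip_force: 22.0
time: 4.98
ee_pos: [563.6, 118.7, 28.8]
tcp_rot: [0.001, 0.702, 0.712, -0.001]
contact_force: [-3.7, -14.1, 1.8]
grip_width: 31.9
grip_force: 22.0
```

To row units: 1 mm / 600 = 0.0017, 0.5 mm / 600 = 0.0008.

```bash
python3 drive.py '[[30,0.0008,0,0,0,0,0],[30,0.0017,0,0,0,0,0],[30,0.0017,0,0,0,0,0]]' | grep -E 'pos|contact';python3 drive.py '[[30,0.0008,0,0,0,0,0],[30,0.0017,0,0,0,0,0],[30,0.0017,0,0,0,0,0]]'| grep -E 'pos|contact'
```

```text
ee_pos: [563.5, 119.8, 28.7]
contact_force: [-4.7, -11.2, 2.4]
ee_pos: [563.6, 121.1, 28.8]
contact_force: [-4.4, -10.7, 2.6]
```

To row units: 8 mm / 600 = 0.0133, 7 mm / 600 = 0.0117.

```bash
python3 drive.py '[[30,0.0017,0,0,0,0,0],[30,0.0033,0,0,0,0,0],[30,0.005,0,0,0,0,0],[30,0.0067,0,0,0,0,0],[30,0.0083,0,0,0,0,0],[30,0.01,0,0,0,0,0],[30,0.0117,0,0,0,0,0],[30,0.0133,0,0,0,0,0],[30,0.0133,0,0,0,0,0]]' | grep -E 'pos|contact|wid'; python3 - <<'E'
from h import *
import cv2
r=lambda n,a,b,c,d,k:cv2.resize(optics.get_image(n)[a:b,c:d,::-1],None,fx=k,fy=k,interpolation=cv2.INTER_CUBIC)
cv2.imwrite("pics/pull.png",np.vstack([r("scene",165,235,250,383,6)]))
E
```

```text
ee_pos: [563.4, 130.3, 28.8]
contact_force: [-5.0, -6.0, 1.7]
grip_width: 32.0
```

View pics/pull.png

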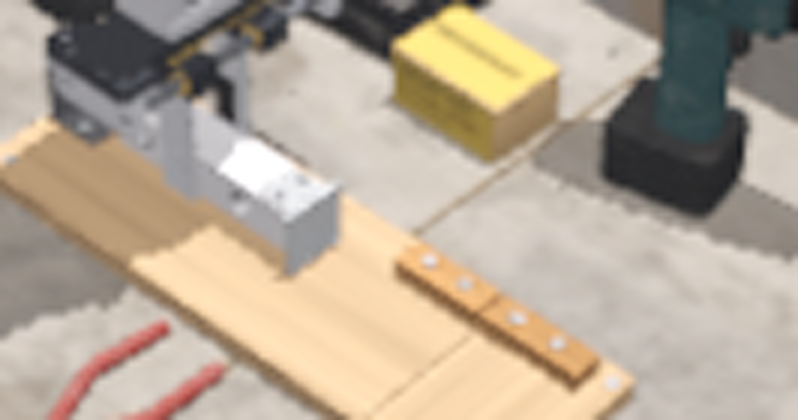

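To row units: 13 mm / 600 = 0.0217, 12 mm / 600 = 0.02.

```bash
python3 drive.py '[[30,0.0025,0,0,0,0,0],[30,0.005,0,0,0,0,0],[30,0.0075,0,0,0,0,0],[30,0.01,0,0,0,0,0],[30,0.0125,0,0,0,0,0],[30,0.015,0,0,0,0,0],[30,0.0175,0,0,0,0,0],[30,0.02,0,0,0,0,0],[30,0.0217,0,0,0,0,0],[30,0.0217,0,0,0,0,0]]' 12| grep -E 'time|pos|contact|wid'
```

```text
time: 7.12
ee_pos: [563.1, 143.4, 28.8]
contact_force: [-4.5, -4.7, 1.7]
grip_width: 32.0
```

To row units: 3.5 mm / 600 = 0.0058, 2.8 mm / 600 = 0.0047.

```bash
python3 drive.py '[[30,0.0012,0,0,0,0,0],[30,0.0023,0,0,0,0,0],[30,0.0035,0,0,0,0,0],[30,0.0047,0,0,0,0,0],[30,0.0058,0,0,0,0,0]]' | grep -E 'pos|contact|wid'
```

```text
ee_pos: [563.1, 146.4, 28.8]
contact_force: [-4.6, -7.3, 2.9]
grip_width: 32.1
```

To row units: 3.5 mm / 600 = 0.0058, 2.8 mm / 600 = 0.0047.

```bash
for i in 1; do python3 drive.py '[[30,0.0012,0,0,0,0,0],[30,0.0023,0,0,0,0,0],[30,0.0035,0,0,0,0,0],[30,0.0047,0,0,0,0,0],[30,0.0058,0,0,0,0,0]]' | grep -E 'pos|contact'; done;  python3 drive.py '[[30,0.0012,0,0,0,0,0],[30,0.0023,0,0,0,0,0],[30,0.0035,0,0,0,0,0],[30,0.0047,0,0,0,0,0]]' | grep -E 'pos|contact'
```

```text
ee_pos: [563.0, 149.8, 28.7]
contact_force: [-5.6, -8.8, 1.9]
ee_pos: [563.0, 153.3, 28.7]
contact_force: [-5.2, -4.3, 1.6]
```

To row units: 2.1 mm / 600 = 0.0035, 1.4 mm / 600 = 0.0023.

```bash
python3 drive.py '[[30,0.0012,0,0,0,0,0],[30,0.0023,0,0,0,0,0],[30,0.0035,0,0,0,0,0]]' | grep -E 'pos|contact';  python3 drive.py '[[30,0.0012,0,0,0,0,0],[30,0.0023,0,0,0,0,0],[30,0.0035,0,0,0,0,0]]' | grep -E 'pos|contact'
```

```text
ee_pos: [562.9, 156.7, 28.8]
contact_force: [-4.9, 4.5, 0.8]
ee_pos: [562.9, 158.1, 28.8]
contact_force: [-5.6, -2.8, 2.2]
```

To row units: 2.1 mm / 600 = 0.0035, 1.4 mm / 600 = 0.0023.

```bash
python3 drive.py '[[30,0.0012,0,0,0,0,0],[30,0.0023,0,0,0,0,0],[30,0.0035,0,0,0,0,0]]' | grep -E 'pos|contact'
```

```text
ee_pos: [562.9, 159.6, 28.8]
contact_force: [-4.7, -7.3, 2.7]
```

To row units: 1.4 mm / 600 = 0.0023, 0.7 mm / 600 = 0.0012.

```bash
python3 drive.py '[[30,0.0012,0,0,0,0,0],[30,0.0023,0,0,0,0,0],[30,0.0023,0,0,0,0,0]]' | grep -E 'pos|contact'; python3 - <<'E'
from h import *
import cv2
r=lambda n,a,b,c,d,k:cv2.resize(optics.get_image(n)[a:b,c:d,::-1],None,fx=k,fy=k,interpolation=cv2.INTER_CUBIC)
cv2.imwrite("pics/snap.png",np.vstack([r("scene",175,220,260,320,10)]))
E
```

```text
ee_pos: [562.9, 159.8, 28.7]
contact_force: [-6.4, -10.3, 4.3]
```

View pics/snap.png

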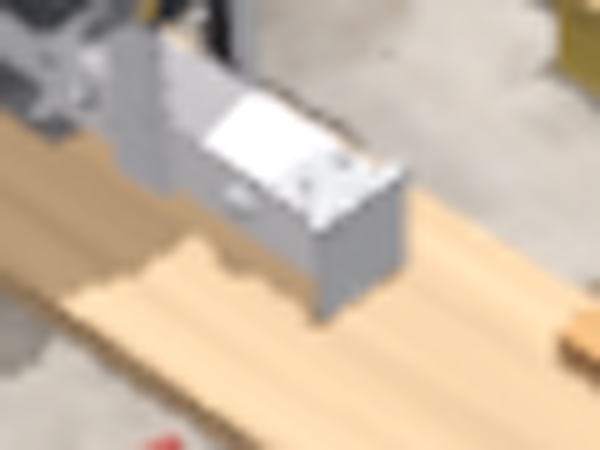

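To row units: -2 mm / 600 = -0.0033, -1 mm / 600 = -0.0017.

```bash
python3 drive.py '[[30,-0.0017,0,0,0,0,0],[30,-0.0033,0,0,0,0,0],[30,-0.0033,0,0,0,0,0]]' | grep -E 'pos|contact'; python3 drive.py '[[94,0,0,0,0,0,0],[94,0,0,0,0,0,0],[94,0,0,0,0,0,0],[94,0,0,0,0,0,0],[94,0,0,0,0,0,0],[94,0,0,-0.0667,0,0,0],[94,0,0,-0.1333,0,0,0],[94,0,0,-0.2,0,0,0],[94,0,0,-0.25,0,0,0]]'; python3 go.py 471 -378 130 0.233;python3 go.py 464 -349 130 0.233
```

```text
ee_pos: [562.9, 159.3, 28.8]
contact_force: [-5.7, -2.9, 1.8]
time: 10.33
ee_pos: [563.8, 159.8, 182.2]
tcp_rot: [0.001, 0.702, 0.712, 0.001]
contact_force: [0.1, 1.4, 0.8]
grip_width: 88.3
grip_force: 0.0
d [-536.4  -100.75   51.67] rv [ 0.0022 -0.0003 -0.2184] | y-heading 0.0146 j [-0.7   0.4   0.48  1.75 -0.21  1.04 -0.13]
d [-507.3  -107.33   51.67] rv [ 0.0022 -0.0003 -0.2184] | y-heading 0.0146 j [-0.7   0.4   0.48  1.75 -0.21  1.04 -0.13]
```

To row units: -400 mm / 600 = -0.6667, -360 mm / 600 = -0.6, -0.218 rad / 4 = -0.0545.

```bash
python3 drive.py '[[94,-0.0667,-0.0133,0,0,0,-0.0125],[94,-0.1333,-0.0283,0,0,0,-0.025],[94,-0.2,-0.0417,0,0,0,-0.0375],[94,-0.2667,-0.0567,0,0,0,-0.05],[94,-0.3333,-0.07,0,0,0,-0.0545],[94,-0.4,-0.085,0.0167,0,0,-0.0545],[94,-0.4667,-0.0983,0.0333,0,0,-0.0545],[94,-0.5333,-0.1133,0.05,0,0,-0.0545],[94,-0.6,-0.1267,0.0667,0,0,-0.0545],[94,-0.6667,-0.1417,0.0833,0,0,-0.0545]]' | grep -E 'time|pos|cont';python3 go.py 464 -349 110 0.233
```

```text
time: 11.17
ee_pos: [484.2, -241.0, 129.3]
contact_force: [0.2, -0.6, 0.9]
d [-100.38  -44.68   19.31] rv [0.0007 0.0004 0.0003] | y-heading 0.2333 j [-0.05  0.4   0.56  1.91 -0.27  0.9   0.88]
```

To row units: -100.4 mm / 600 = -0.1673, -70 mm / 600 = -0.1167.

```bash
python3 drive.py '[[94,-0.0583,-0.025,0,0,0,0],[94,-0.1167,-0.05,0,0,0,0],[94,-0.1673,-0.0745,0.025,0,0,0],[94,-0.1673,-0.0745,0.0317,0,0,0],[94,-0.1673,-0.0745,0.0317,0,0,0],[94,-0.1673,-0.0745,0.0317,0,0,0]]' | grep -E 'time|pos|cont';python3 - <<'E'
from h import *
import cv2
a=cv2.resize(optics.get_image("top")[175:245,270:470,::-1],None,fx=4,fy=4,interpolation=cv2.INTER_CUBIC)
b=cv2.resize(optics.get_image("scene")[165:250,250:400,::-1],(800,453)[::1],interpolation=cv2.INTER_CUBIC)
b=b[:320]
cv2.imwrite("pics/mid.png",np.vstack([a,b]))
E
python3 go.py 464 -349 14 0.233
```

```text
time: 11.67
ee_pos: [464.5, -346.7, 110.3]
contact_force: [0.8, -0.4, -0.1]
d [-2.62 -1.94 96.89] rv [ 0.0007 -0.0001  0.0017] | y-heading 0.2347 j [ 0.16  0.5   0.56  1.83 -0.33  0.91  1.1 ]
```

View pics/mid.png

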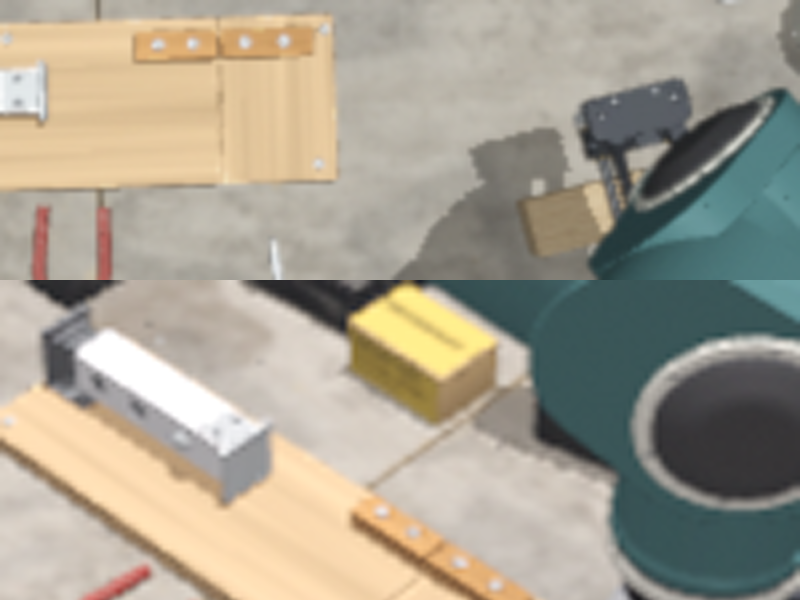

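```bash
python3 - <<'E'
from h import *
A=lambda u,v:((u+.5)/4-.5+270,(v+.5)/4-.5+175)
for k,uv,z in(("plate far",(46,63),68),("plate near",(46,123),68),("fence end",(134,60),33),("fence r",(314,54),33)): print(k,ray("top",A(*uv),z).round(1))
E
```

```text
plate far [582.8  67.6  68. ]
plate near [537.7  68.1  68. ]
fence end [586.6   2.   33. ]
fence r [ 589.4 -136.8   33. ]
```

To row units: 96 mm / 600 = 0.16, 85 mm / 600 = 0.1417.

```bash
python3 drive.py '[[94,-0.0033,-0.0025,0.0583,0,0,0],[94,-0.0043,-0.0032,0.1083,0,0,0],[94,-0.0043,-0.0032,0.1417,0,0,0],[94,-0.0043,-0.0032,0.16,0,0,0],[60,-0.0043,-0.0032,0.16,0,0,0],[40,-0.0043,-0.0032,0.16,0,0,0],[40,-0.0043,-0.0032,0.16,0,0,0],[40,-0.0043,-0.0032,0.16,0,0,0],[40,-0.0043,-0.0032,0.16,0,0,0],[40,-0.0043,-0.0032,0.16,0,0,0]]' 8; python3 go.py 464 -349 14 0.233
```

```text
time: 12.6
ee_pos: [463.6, -350.3, 15.3]
tcp_rot: [0.001, 0.62, 0.785, 0.0]
contact_force: [0.0, -0.8, -0.1]
grip_width: 57.6
grip_force: 0.0
d [1.16 0.72 1.27] rv [0.0009 0.0008 0.0002] | y-heading 0.2332 j [ 0.23  0.64  0.48  1.87 -0.42  0.74  1.18]
```

To row units: -70 mm / 600 = -0.1167, -40 mm / 600 = -0.0667.

```bash
python3 drive.py '[[40,0,0,0,0,0,0],[40,0,0,0,0,0,0],[40,0,0,0,0,0,0],[40,0,0,0,0,0,0],[40,0,0,0,0,0,0]]' 30;  python3 drive.py '[[40,0,0,-0.025,0,0,0],[40,0,0,-0.0667,0,0,0],[40,0,0,-0.1167,0,0,0],[40,0,0,-0.1167,0,0,0],[40,0,0,-0.1167,0,0,0]]'; python3 go.py 562 18 85 0.016
```

```text
time: 13.02
ee_pos: [463.3, -350.2, 14.8]
tcp_rot: [0.0, 0.62, 0.785, 0.0]
contact_force: [-0.7, 0.7, 6.0]
grip_width: 45.2
grip_force: 29.9
time: 13.43
ee_pos: [463.8, -350.4, 85.6]
tcp_rot: [0.001, 0.62, 0.785, 0.0]
contact_force: [-1.2, 0.6, -1.4]
grip_width: 44.7
grip_force: 29.9
d [335.79 180.68   0.42] rv [0.002  0.0013 0.2172] | y-heading 0.2332 j [ 0.18  0.54  0.54  1.84 -0.36  0.86  1.13]
```

To row units: 323.2 mm / 600 = 0.5387, 310 mm / 600 = 0.5167, 0.217 rad / 4 = 0.0543.

```bash
python3 go.py 558 6 85 0.016; python3 drive.py '[[40,0.0583,0.03,0,0,0,0.0125],[40,0.1167,0.06,0,0,0,0.025],[40,0.175,0.09,0,0,0,0.0375],[40,0.2333,0.1217,0,0,0,0.05],[40,0.2917,0.1533,0,0,0,0.0543],[40,0.35,0.1833,0,0,0,0.0543],[40,0.4083,0.2167,0,0,0,0.0543],[40,0.4667,0.2483,0,0,0,0.0543],[40,0.5167,0.2783,0,0,0,0.0543],[40,0.5387,0.2993,0,0,0,0.0543]]'; python3 go.py 558 6 60 0.016
```

```text
d [325.04 174.02   0.42] rv [0.002  0.0013 0.2172] | y-heading 0.2332 j [ 0.18  0.54  0.54  1.84 -0.36  0.86  1.13]
time: 14.27
ee_pos: [563.0, 11.0, 83.1]
tcp_rot: [-0.001, 0.7, 0.714, -0.0]
contact_force: [0.1, 0.4, -0.5]
grip_width: 44.7
grip_force: 29.9
d [-4.97 -5.04 23.06] rv [-0.0019 -0.0011  0.0047] | y-heading 0.0207 j [-0.51  0.52  0.56  1.89 -0.36  0.84  0.26]
```

Careful with the scale: shifts go in shares of 600 mm and turns go in shares of 4 rad. That gives: 47 mm / 600 = 0.0783, 45 mm / 600 = 0.075, 0.005 rad / 4 = 0.0013.

```bash
python3 drive.py '[[40,-0.0083,-0.0083,0,0,0,0.0013],[40,-0.0083,-0.0083,0.025,0,0,0.0013],[40,-0.0083,-0.0083,0.05,0,0,0.0013],[40,-0.0083,-0.0083,0.0717,0,0,0.0013],[40,-0.0083,-0.0083,0.075,0,0,0.0013],[40,-0.0083,-0.0083,0.0783,0,0,0.0013],[40,-0.0083,-0.0083,0.0783,0,0,0.0013]]'; python3 go.py 558 6 33 0.016
```

```text
time: 14.85
ee_pos: [558.2, 0.4, 37.2]
tcp_rot: [-0.0, 0.703, 0.711, -0.0]
contact_force: [-0.6, 1.0, -0.7]
grip_width: 44.6
grip_force: 29.9
d [ 5.63 -0.12  4.23] rv [-0.0006  0.0003 -0.0054] | y-heading 0.0106 j [-0.46  0.58  0.52  1.92 -0.41  0.75  0.3 ]
```

To row units: 5.5 mm / 600 = 0.0092, 4 mm / 600 = 0.0067, -0.005 rad / 4 = -0.0013.

```bash
python3 drive.py '[[40,0.0033,0.0017,0.0017,0,0,-0.0013],[40,0.0067,0.0033,0.0033,0,0,-0.0013],[40,0.0092,0.0058,0.0033,0,0,-0.0013],[40,0.0092,0.0058,0.0033,0,0,-0.0013],[40,0.0092,0.0058,0.0033,0,0,-0.0013]]' | grep -E 'pos|cont|rot'; python3 drive.py '[[40,0,0.0008,0,0,0,0],[40,0,0.0017,0,0,0,0],[40,0,0.0025,0,0,0,0],[40,0,0.0025,0,0,0,0]]' | grep -E 'pos|cont|rot'; python3 drive.py '[[40,0,0.0008,0,0,0,0],[40,0,0.0017,0,0,0,0],[40,0,0.0017,0,0,0,0]]' | grep -E 'pos|cont|rot'
```

```text
ee_pos: [562.0, 6.4, 35.7]
tcp_rot: [0.0, 0.701, 0.713, 0.0]
contact_force: [-0.5, -0.6, -0.7]
ee_pos: [563.4, 6.2, 35.5]
tcp_rot: [0.0, 0.701, 0.713, 0.0]
contact_force: [0.4, -0.0, -1.2]
ee_pos: [564.4, 6.2, 35.5]
tcp_rot: [0.0, 0.701, 0.713, -0.0]
contact_force: [-0.4, 0.7, -0.7]
```

To row units: 1 mm / 600 = 0.0017, 0.5 mm / 600 = 0.0008.

```bash
for i in 1; do python3 drive.py '[[40,0,0.0008,0,0,0,0],[40,0,0.0017,0,0,0,0],[40,0,0.0017,0,0,0,0]]' | grep -E 'pos|cont|rot'; python3 drive.py '[[40,0,0.0008,0,0,0,0],[40,0,0.0013,0,0,0,0],[40,0,0.0013,0,0,0,0]]' | grep -E 'pos|cont|rot';done; python3 go.py 564 16 33 0.016
```

```text
ee_pos: [564.9, 6.3, 35.3]
tcp_rot: [-0.0, 0.702, 0.713, -0.0]
contact_force: [-3.3, 0.9, -0.5]
ee_pos: [565.3, 6.4, 35.2]
tcp_rot: [-0.001, 0.702, 0.713, -0.001]
contact_force: [-6.2, 2.1, 0.6]
d [ 9.6  -1.11  2.19] rv [-0.0018 -0.0003 -0.0005] | y-heading 0.0155 j [-0.47  0.59  0.52  1.9  -0.41  0.76  0.3 ]
```

To row units: 7 mm / 600 = 0.0117, 6 mm / 600 = 0.01.

```bash
python3 drive.py '[[40,0,-0.0017,0,0,0,0],[40,0.0033,-0.0017,0,0,0,0],[40,0.0067,-0.0017,0,0,0,0],[40,0.01,-0.0017,0,0,0,0],[40,0.0117,-0.0017,0,0,0,0],[40,0.0117,-0.0017,0,0,0,0]]' | grep -E 'pos|cont|rot'; python3 drive.py '[[40,0.0012,0,0,0,0,0],[40,0.0023,0,0,0,0,0],[40,0.0023,0,0,0,0,0]]' | grep -E 'pos|cont|rot'; python3 drive.py '[[40,0.0008,0,0,0,0,0],[40,0.0017,0,0,0,0,0],[40,0.0017,0,0,0,0,0]]' | grep -E 'pos|cont|rot'
```

```text
ee_pos: [564.8, 13.6, 35.4]
tcp_rot: [-0.0, 0.701, 0.713, -0.0]
contact_force: [-3.7, 1.1, -0.3]
ee_pos: [564.9, 14.7, 35.5]
tcp_rot: [0.0, 0.701, 0.713, -0.0]
contact_force: [-3.9, -0.9, -1.4]
ee_pos: [564.9, 15.7, 35.5]
tcp_rot: [0.0, 0.701, 0.713, -0.0]
contact_force: [-4.8, -1.7, -1.7]
```

To row units: 0.8 mm / 600 = 0.0013, -0.4 mm / 600 = -0.0007.

```bash
python3 drive.py '[[40,0.0007,-0.0007,0,0,0,0],[40,0.0013,-0.0007,0,0,0,0],[40,0.0013,-0.0007,0,0,0,0]]' | grep -E 'pos|cont|rot'; python3 drive.py '[[40,0.0007,0,0,0,0,0],[40,0.0013,0,0,0,0,0],[40,0.0013,0,0,0,0,0]]' | grep -E 'pos|cont|rot'
```

```text
ee_pos: [564.7, 16.7, 35.5]
tcp_rot: [0.0, 0.701, 0.713, 0.0]
contact_force: [-3.0, -1.8, -1.0]
ee_pos: [564.6, 17.5, 35.5]
tcp_rot: [0.0, 0.701, 0.713, 0.0]
contact_force: [-2.6, -0.7, -2.0]
```

To row units: 0.8 mm / 600 = 0.0013, 0.4 mm / 600 = 0.0007.

```bash
python3 drive.py '[[40,0.0007,0,0,0,0,0],[40,0.0013,0,0,0,0,0],[40,0.0013,0,0,0,0,0]]' | grep -E 'pos|cont|rot'
```

```text
ee_pos: [564.6, 18.2, 35.5]
tcp_rot: [0.0, 0.701, 0.713, 0.0]
contact_force: [-2.0, -0.6, -0.9]
```

To row units: 0.8 mm / 600 = 0.0013, 0.4 mm / 600 = 0.0007.

```bash
python3 drive.py '[[40,0.0007,0,0,0,0,0],[40,0.0013,0,0,0,0,0],[40,0.0013,0,0,0,0,0]]' | grep -E 'pos|cont|rot';python3 drive.py '[[40,0.0007,0,0,0,0,0],[40,0.0013,0,0,0,0,0],[40,0.0013,0,0,0,0,0]]' | grep -E 'pos|cont|rot'
```

```text
ee_pos: [564.5, 19.0, 35.5]
tcp_rot: [0.0, 0.701, 0.713, -0.0]
contact_force: [-2.8, -0.4, -0.5]
ee_pos: [564.5, 19.7, 35.5]
tcp_rot: [0.0, 0.701, 0.713, 0.0]
contact_force: [-2.3, -0.1, -0.8]
```

To row units: 0.8 mm / 600 = 0.0013, 0.4 mm / 600 = 0.0007.

```bash
python3 drive.py '[[40,0.0007,0,0,0,0,0],[40,0.0013,0,0,0,0,0],[40,0.0013,0,0,0,0,0]]' | grep -E 'pos|cont|rot';python3 drive.py '[[40,0.0007,0,0,0,0,0],[40,0.0013,0,0,0,0,0],[40,0.0013,0,0,0,0,0]]' | grep -E 'pos|cont|rot'
```

```text
ee_pos: [564.5, 19.9, 35.5]
tcp_rot: [0.0, 0.702, 0.713, -0.0]
contact_force: [-1.4, -5.0, -1.1]
ee_pos: [564.6, 20.1, 35.6]
tcp_rot: [0.001, 0.702, 0.712, -0.0]
contact_force: [-1.7, -7.6, -0.3]
```

To row units: 2 mm / 600 = 0.0033, -1.2 mm / 600 = -0.002.

```bash
python3 drive.py '[[40,-0.002,0,0,0,0,0],[40,-0.002,0,0.0017,0,0,0],[40,-0.002,0,0.0033,0,0,0],[40,-0.002,0,0.0033,0,0,0]]' | grep -E 'pos|cont|rot';python3 drive.py '[[40,0,0,0.0008,0,0,0],[40,0,0,0.0017,0,0,0],[40,0,0,0.0017,0,0,0]]' | grep -E 'pos|cont|rot'
```

```text
ee_pos: [564.6, 19.9, 33.4]
tcp_rot: [0.0, 0.702, 0.713, 0.0]
contact_force: [-0.7, -5.5, -0.3]
ee_pos: [564.6, 20.0, 32.8]
tcp_rot: [0.0, 0.701, 0.713, 0.0]
contact_force: [-4.8, -3.9, 8.3]
```

To row units: -0.5 mm / 600 = -0.0008, -0.4 mm / 600 = -0.0007.

```bash
python3 drive.py '[[40,-0.0007,-0.0005,-0.0008,0,0,0],[40,-0.0007,-0.0005,-0.0008,0,0,0],[70,-0.0007,-0.0005,-0.0008,0,0,0],[70,-0.0007,-0.0005,-0.0008,0,0,0],[70,-0.0007,-0.0005,-0.0008,0,0,0],[70,-0.0007,-0.0005,-0.0008,0,0,0]]'; python3 drive.py '[[75,0,0,-0.0333,0,0,0],[75,0,0,-0.1,0,0,0],[75,0,0,-0.1667,0,0,0],[75,0,0,-0.2333,0,0,0],[75,0,0,-0.2333,0,0,0],[75,-0.0667,-0.0667,-0.25,0,0,0],[75,-0.1333,-0.1333,-0.25,0,0,0],[75,-0.2,-0.2,-0.25,0,0,0],[75,-0.2667,-0.2667,-0.25,0,0,0],[75,-0.2667,-0.2667,-0.25,0,0,0]]'; python3 - <<'E'
from h import *
import cv2
a=cv2.resize(optics.get_image("top")[175:230,265:360,::-1],(640,370),interpolation=cv2.INTER_CUBIC)
b=cv2.resize(optics.get_image("scene")[190:255,270:400,::-1],None,fx=4.92,fy=4.92,interpolation=cv2.INTER_CUBIC)[:228,:640]
b=cv2.copyMakeBorder(b,0,0,0,640-b.shape[1],0)
cv2.imwrite("pics/end.png",np.vstack([a,b]))
E
```

```text
time: 20.18
ee_pos: [564.2, 20.0, 33.0]
tcp_rot: [-0.0, 0.701, 0.713, 0.0]
contact_force: [-1.1, 0.1, -0.1]
grip_width: 67.4
grip_force: 0.0
time: 21.02
ee_pos: [418.2, -130.3, 182.8]
tcp_rot: [-0.0, 0.701, 0.713, 0.0]
contact_force: [0.5, -1.0, 0.1]
grip_width: 75.1
grip_force: 0.0
```

View pics/end.png

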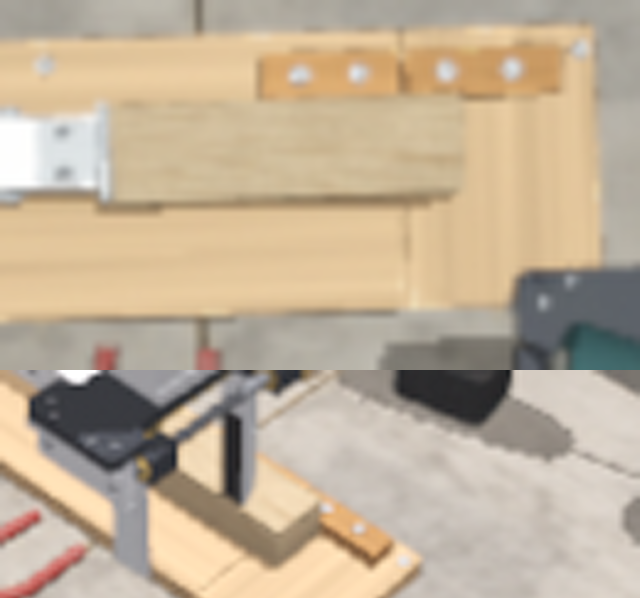

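```bash
python3 -c "
from workcell import env, optics
print(env.finish_job())"
```

```text
the job is handed in; nothing more can be done
None
```

The job is handed in at about 21 s of the 48 s allowed, with no verdict printed: pictures show the sleeve one hole further out with the front button through the hole nearest the plate (back button not seen), and the batten flat against the fence and stop plate, both contacts felt at under 8 N.

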